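Hold the coin return of a laundry pay box half open

ROBOT

A 6-joint arm with a two-finger parallel gripper is mounted at the origin on the work surface. World frame = base frame: x ahead of the robot, y to its left, z up, the work surface at z = 0. Lengths are in m, angles in rad, forces in N, time in s.
With the tool pointing down it reaches from about 0.3 to 0.875 m from the base axis. Payload 6.4 kg.
Tool frame: the origin (TCP) lies on the centre line of the jaws, within the pads' length; the fingertips stand arm.nose_length ahead of it and the grasp point (between the pads) lies 5 mm behind it (arm.nose_length is the distance from the TCP to the fingertips, in m); z points along the fingers, y is the line along which they close (so a half turn about z gives the same grasp; the last joint's range is limited). The gripper opens to 88 mm and grips with 3 to 60 N. Pads are 18 mm wide; open, the fingers measure 123 mm over their backs; the gripper's body (75 mm by 187 mm) begins 45 mm behind the grasp point.
Start: joints at [0.898, 0.181, 1.607, -0, 1.354, -0.206], TCP at [0.259, 0.514, 0.253] pointing down, gripper open.
Joint ranges: [-2.99, 2.99], [-0.89, 2.07], [0.3, 2.58], [-1.14, 4.28], [0, 2.63], [-3.12, 3.12]. Speed limits (rad/s): [2.57, 2.57, 3.01, 3.14, 3.14, 3.14].

INTERFACE

Orientations are given as a unit quaternion [x, y, z, w].
In Python, from cell import arm, solver, imaging, job gives the robot as it stands. Calls block until the motion is done:
- arm.move_pose(position, orientation): joint-space move of the TCP to a pose.
- arm.servo_line(position, vel=0.15, attitude=None, force_limit=None): straight line of the TCP; attitude=None keeps the orientation; vel is the mean speed in m/s. With force_limit (N) it stops when the force on the tool has changed by that much, and returns True; else False.
- arm.move_j(angles): joint-space move.
- arm.gripper_to(opening, grasp_force=None): opening from 0.0 (shut) to 1.0 (fully open); grasp_force is the grip in N (None keeps the last); returns when the fingers have stopped.
- arm.dwell(seconds).
- solver.solve_ik(position, orientation): joint angles nearest the present ones, or None.
- arm.observe(): the state.
- imaging.get_image(name): name is "side" or "top" or "wrist"; returns a dict with "img" (384x512x3 uint8, blue, green, red), "z_map" (384x512 float32, m along the optical axis (not along the pixel's ray), 0 where there is no reading), "fx", "fy", "cx", "cy" (pixels), "dist" ([k1, k2, p1, p2, k3] as OpenCV has them; the pictures are not rectified), "R" (3x3) and "t" (3): a world point X has camera coordinates R X + t; the wrist camera has in their place "tool_from_camera" (4x4, takes a point from camera to tool coordinates, whose origin is the TCP and whose axes are the flange's). Camera axes: x right, y down, z forward; pixel columns grow to the right and rows downward; lengths in m; the calibration is good to about 2 mm. A picture is of the moment at which its call begins: read the wrist's pose just before it.
A pose or a line that the arm cannot do raises arm.IKError and nothing moves.
- job.finish_job(): hands the job in; it is judged then, once.
The state is a dict: "clock": time; "joints": joint angles; "qvel": joint speeds; "joint_efforts": joint torques, N m; "tcp_pos": TCP position; "ee_rot": TCP orientation; "contact_force": force on the tool from outside, world axes, zero at the start; "torque": the same for the moment, N m; "finger_gap": opening from 0.0 (shut) to 1.0 (fully open); "gripper_force": force on a finger pad.
Only numpy, scipy, OpenCV 4.12 (cv2) and the standard library are available. Lean on these libraries where they do the work, as an engineer would, in place of code of your own. Each camera call takes 0.05 s, during which the arm holds its last target. There are 200 camera calls.

TASK

Coins are jammed in the laundry-room pay box. First slide the black lock knob all the way to its end stop (the end of the track with the square steel block) to free the coin return, then press the round coin-return plunger half way down with the fingers, until its top is level with the two posts beside it, and finish while still holding it there so that an attendant can pick the coins out. Do not press the plunger before the lock is home, never push it to the bottom (that drops the coins into the cash box), do not press the rectangular start key, and leave the bottle, cup and brush where they are.

Things in the scene. Friction and masses are not known exactly. Their poses are not given: they have to be found in the camera images.
- paybox: White steel pay box fixed to the counter, 190 (x) x 320 (y) x 90 mm high. Origin: centre of its underside; z up, y along its length. On its top: the lock track along y at x = -50 mm, with a square steel end-stop block 14 mm high at its +y end; the two keys at about x = +44 mm, y = +/-85 mm (which is where varies); between them a 6 mm high coin slot plate.
- slide_top (a point): Centre of the top face of the black lock knob: an upright fin 14 mm thick (pay box x), 26 mm long (pay box y), 28 mm tall; its top is 41 mm above the box top, and under the fin a 30 x 34 mm foot reaches 14 mm above the box top. 25 mm and more is free on each side for pinching it across its thickness.
- lock_slide (a joint): Position of the lock knob along the track, in m: 0 at the far end, grows towards pay box +y, 0.090 at the end stop. About 2 N friction; stays where it is left.
- return_top (a point): Centre of the top of the coin-return plunger: a flat round aluminium disc, 36 mm diameter, 10 mm thick, moving straight down. Released, its top is 45 mm above the box top (135 above the counter). Two fixed steel posts, 6 mm thick, stand 31 mm from its axis (pay box +y and -y); their tops, 35 mm above the box top, are level with the disc's top at half travel.
- return_key (a joint): Downward travel of the coin-return plunger in m: 0 released, 0.010 half way (level with the posts), 0.020 bottom. It springs back: about 3.6 N to start it, 6.6 N half way, 9.6 N at the bottom.
- start_top (a point): Centre of the top face of the start key, a rectangular aluminium key 22 (pay box x) x 44 (y) mm, top 29 mm above the box top, no posts; not to be pressed.
- start_key (a joint): Downward travel of the start key in m: 0 released, 0.008 bottom; about 3 N starts it.
- detergent: White detergent bottle, 80 mm diameter, 190 mm tall, standing near one end of the pay box; origin at the centre of its underside. Leave alone.
- dosing_cup: White plastic dosing cup, 64 mm rim diameter, 60 mm tall, on the counter; origin at the centre of its underside. Leave alone.
- lint_brush: Grey lint brush lying on the counter on its pad, 215 mm long (its x, handle to -x), 45 mm wide, 26 mm high; origin at the counter under it, about mid-length. Leave alone.

How it is judged:
By the outcome, as a careful person would: the job done as asked, in the order asked, and still so for the second after the job is handed in, while the arm keeps its last pose, push and grip.
It also fails if it takes over 40 s, if anything falls off the work surface, if the arm or the gripper's body presses on something with over 40 N, if the wrist force passes 120 N, or if a joint passes its speed limit or range.

## Working session

There is one attempt and no reset: what is moved stays moved. The work goes in short steps, each a Python script; the robot and the scene stay as the last script left them, time stands still between calls to the robot, and variables do not carry over. Pictures are saved under pics/ and viewed, at most 10 in all, crops included, and the job is handed in when it is done.

```bash
mkdir -p pics; cat > h.py <<'E'
import numpy as np, cv2
from cell import arm, solver, imaging, job
def world(d,u,v,z=None):
    K=np.array([[d['fx'],0,d['cx']],[0,d['fy'],d['cy']],[0,0,1]])
    p=cv2.undistortPoints(np.array([[[u,v]]],float),K,np.array(d['dist'],float))[0,0]
    R=np.array(d['R']);t=np.array(d['t']);ray=R.T@np.array([p[0],p[1],1]);c=-R.T@t
    if z is not None: return c+ray*(z-c[2])/ray[2]
    return c+ray*float(d['z_map'][int(round(v)),int(round(u))])
E
python3 - <<'E'
from h import *
import pickle
s=arm.observe();print(s['clock'],arm.nose_length,s['ee_rot'],s['contact_force'])
for n in('top','side'):
    d=imaging.get_image(n);pickle.dump(d,open(n+'.pkl','wb'))
    cv2.imwrite(f'pics/{n}0.png',cv2.resize(d['img'],(800,600),interpolation=cv2.INTER_CUBIC))
    print(n,-np.array(d['R']).T@d['t'])
E
```

```text
0.0 0.014 [ 2.31317002e-01  9.72878038e-01 -7.96239001e-04 -3.66583005e-04] [ 0.28520277 -0.812683   -0.28665274]
top [0.39022817 0.02286917 1.01481946]
side [ 0.47451384 -0.96328212  0.66485033]
```

View pics/top0.png

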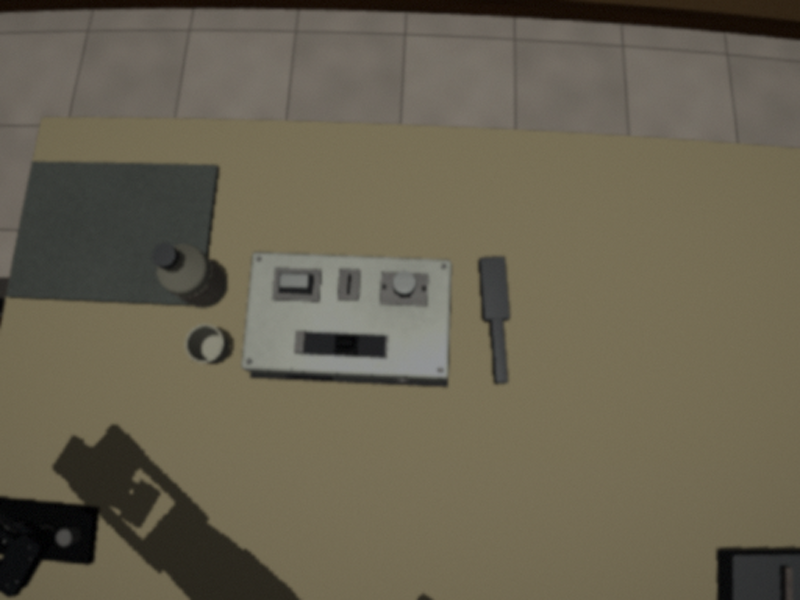

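View pics/side0.png

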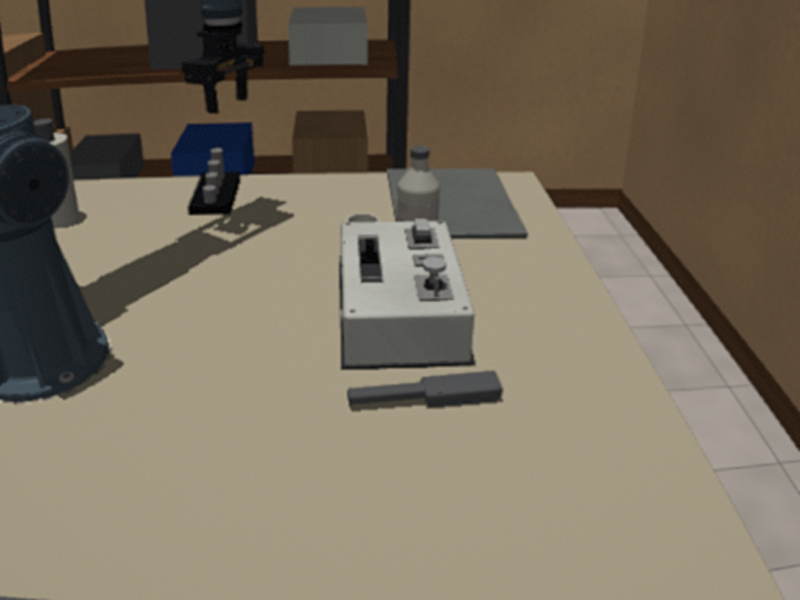

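The top view shows the pay box with corners near (253,253), (451,262), (447,378), (246,370). The round plunger is at (403,284), the start key at (296,281) and the knob in the track near (345,343), with the end stop at the left (300,342). I'll enlarge it.

```bash
python3 - <<'E'
from h import *
import pickle
d=pickle.load(open('top.pkl','rb'))
c=d['img'][150:255,150:295]
cv2.imwrite('pics/topc.png',cv2.convertScaleAbs(cv2.resize(c,None,fx=5.5,fy=5.5,interpolation=cv2.INTER_CUBIC),alpha=1.5))
f=lambda u,v,z=None: world(d,u/1.5625,v/1.5625,z).round(4)
for n,u,v,z in [('c1',253,253,.09),('c2',451,262,.09),('c3',447,375,.09),('c4',246,370,.09),('ret',403,284,.135),('start',296,281,.119),('knob',345,343,.131),('stop',300,342,.104),('bot',167,256,.19),('cup',209,345,.06)]: print(n,f(u,v,z),f(u,v))
E
```

```text
c1 [0.6605 0.2747 0.09  ] [0.6613 0.2755 0.0871]
c2 [ 0.6593 -0.0407  0.09  ] [ 0.685  -0.0467  0.0017]
c3 [ 0.4809 -0.0397  0.09  ] [ 0.4809 -0.0397  0.0902]
c4 [0.474  0.2677 0.09  ] [ 0.4823  0.2919 -0.0014]
ret [0.6089 0.0329 0.135 ] [0.6086 0.0329 0.1362]
start [0.6104 0.1962 0.119 ] [0.6106 0.1964 0.1183]
knob [0.517 0.114 0.131] [0.5169 0.114  0.1316]
stop [0.5192 0.1853 0.104 ] [0.5191 0.1852 0.1047]
bot [0.6219 0.3724 0.19  ] [0.6224 0.3732 0.1881]
cup [0.5136 0.3394 0.06  ] [0.5209 0.3582 0.0033]
```

View pics/topc.png

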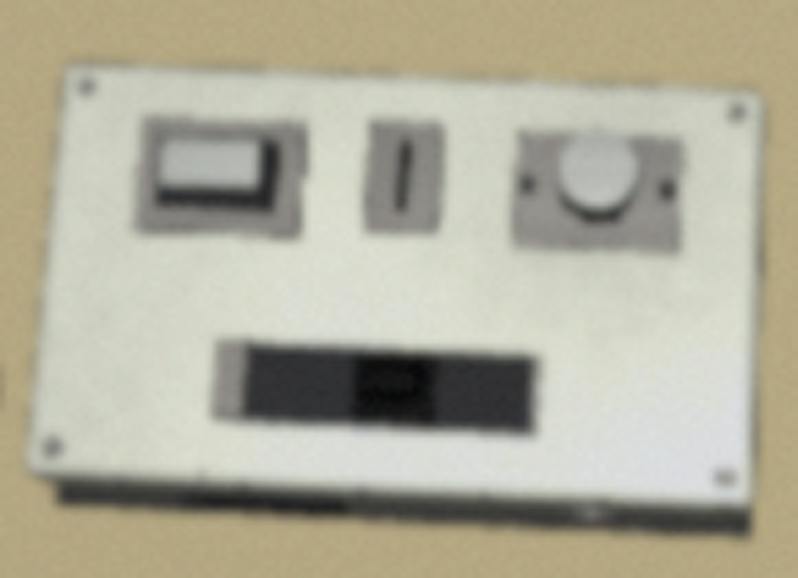

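The enlarged crop shows the box-top corners at (68,68), (760,92), (748,500) and (30,470). The disc is centred at (597,172), the start key at (211,162) and the knob at (395,388), with the steel block at (230,380). Next I'll refine yaw and centres from these and from depth.

```bash
python3 - <<'E'
from h import *
import pickle
d=pickle.load(open('top.pkl','rb'))
f=lambda u,v,z: world(d,150+(u+.5)/5.5-.5,150+(v+.5)/5.5-.5,z)
C=np.array([f(u,v,.09) for u,v in[(68,68),(760,92),(748,500),(30,470)]])
W=C.mean(0); print(C.round(4),W)
loc=np.array([[95,160],[95,-160],[-95,-160],[-95,160]])/1000
A=C[:,:2]-W[:2]; yaw=np.arctan2((loc[:,0]*A[:,1]-loc[:,1]*A[:,0]).sum(),(loc*A).sum()); print('yaw',yaw)
R=np.array([[np.cos(yaw),-np.sin(yaw)],[np.sin(yaw),np.cos(yaw)]])
for n,u,v,z in[('ret',597,172,.135),('start',211,162,.119),('knob',395,388,.131),('stop',230,380,.104),('screw',87,87,.09),('s',736,112,.09),('s',725,478,.09),('s',53,447,.09)]:
    p=f(u,v,z);print(n,p.round(4),((p-W)[:2]@R).round(4))
P=np.array([world(d,u,v) for u in range(150,295) for v in range(150,255)])
L=(P-W)[:,:2]@R
for n,m in[('knob',(P[:,2]>.125)&(P[:,2]<.14)&(L[:,0]<0)&(abs(L[:,0]+.05)<.04)),('disc',(P[:,2]>.13)&(P[:,2]<.14)&(L[:,0]>0)),('key',(P[:,2]>.114)&(P[:,2]<.124)&(L[:,0]>0)&(L[:,1]>.04)),('stop',(P[:,2]>.1)&(P[:,2]<.108)&(L[:,1]>.045)&(abs(L[:,0]+.05)<.03)),('top',(P[:,2]>.086)&(P[:,2]<.094))]:
    print(n,m.sum(),P[m].mean(0).round(4),L[m].min(0).round(4),L[m].max(0).round(4))
E
```

```text
[[ 0.6604  0.2746  0.09  ]
 [ 0.6627 -0.0384  0.09  ]
 [ 0.4797 -0.0386  0.09  ]
 [ 0.4779  0.2739  0.09  ]] [0.57015724 0.11787107 0.09      ]
yaw 0.005424686528518432
ret [0.6111 0.0325 0.135 ] [ 0.0405 -0.0856]
start [0.6122 0.1999 0.119 ] [0.0425 0.0818]
knob [0.5157 0.1125 0.131 ] [-0.0545 -0.005 ]
stop [0.5196 0.1867 0.104 ] [-0.0502  0.0691]
screw [0.6518 0.2651 0.09  ] [0.0825 0.1467]
s [ 0.6529 -0.0279  0.09  ] [ 0.0819 -0.1463]
s [ 0.4887 -0.0284  0.09  ] [-0.0822 -0.1458]
s [0.4884 0.2647 0.09  ] [-0.0809  0.1472]
knob 67 [0.5193 0.116  0.1299] [-0.0579 -0.0132] [-0.0439  0.0106]
disc 177 [0.6114 0.0323 0.1343] [ 0.024  -0.1018] [ 0.0581 -0.0687]
key 169 [0.6113 0.2007 0.118 ] [0.0307 0.0606] [0.0532 0.1044]
stop 84 [0.52   0.1867 0.1034] [-0.0664  0.0479] [-0.0335  0.0767]
top 7744 [0.567  0.1148 0.0897] [-0.0957 -0.1593] [0.0937 0.1605]
```

Measured positions agree with the given geometry: heights are within 1–2 mm, and the disc is at local (0.041, -0.085). Yaw is about 0.3°. The knob is about mid-track. Next: grip the knob and slide it towards +y.

```bash
cat >> h.py <<'E'
from scipy.spatial.transform import Rotation as Ro
YAW=.0055
def quat(s=1):
    y=s*np.array([np.cos(YAW),np.sin(YAW),0]);z=np.array([0,0,-1.]);x=np.cross(y,z)
    return Ro.from_matrix(np.c_[x,y,z]).as_quat()
def rep(m):
    s=arm.observe();print(m,round(s['clock'],2),np.round(s['tcp_pos'],4),'F',np.round(s['contact_force'],2),'gap',round(s['finger_gap'],3),round(s['gripper_force'],1));return s
E
python3 - <<'E'
from h import *
K=[.5195,.1165]
q0=np.array(arm.observe()['joints'])
c=[(np.abs(np.array(j)-q0).max(),s) for s in(1,-1) if (j:=solver.solve_ik(K+[.2],quat(s))) is not None]
print(c);s=min(c)[1];Q=quat(s);open('sgn','w').write(str(s))
arm.move_pose(K+[.2],Q);rep('above')
print('hit',arm.servo_line(K+[.122],vel=.08,force_limit=6));rep('down')
arm.gripper_to(0.,grasp_force=20);rep('grip')
d=imaging.get_image('side');cv2.imwrite('pics/grip.png',cv2.convertScaleAbs(cv2.resize(d['img'][110:250,170:330],None,fx=4,fy=4,interpolation=3),alpha=1.5))
E
```

```text
[(np.float64(0.900219835125466), 1)]
above 1.84 [0.5194 0.1174 0.2001] F [0.08 0.88 0.63] gap 0.998 0.0
hit False
down 2.97 [0.52   0.1165 0.1226] F [-0.23  0.38  0.07] gap 1.004 0.0
grip 4.08 [0.5221 0.1165 0.1223] F [10.56  0.56 -8.9 ] gap 0.161 20.0
```

View pics/grip.png

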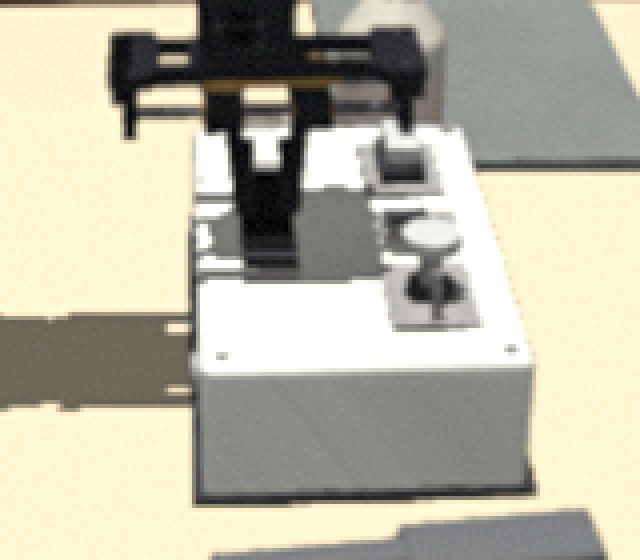

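The picture and the gap (14.2 mm, equal to the fin thickness) show the knob gripped, with the end-stop side clear. Slide with force stop.

```bash
python3 - <<'E'
from h import *
p=np.array(arm.observe()['tcp_pos'])
arm.servo_line([.5235,p[1],.1235],vel=.05);rep('recentre')
print('hit',arm.servo_line([.5232,.185,.1235],vel=.03,force_limit=12));rep('slid')
d=imaging.get_image('top');cv2.imwrite('pics/slid.png',cv2.convertScaleAbs(cv2.resize(d['img'][150:255,150:295],None,fx=5.5,fy=5.5,interpolation=3),alpha=1.5))
E
```

```text
recentre 4.38 [0.5225 0.1165 0.1224] F [-0.25  0.96 -8.51] gap 0.157 20.0
hit True
slid 5.14 [0.5224 0.1273 0.1222] F [1.58 2.06 7.67] gap 0.157 20.0
```

The stop was triggered by the vertical force relaxing (y force is only 2 N), so I continue.

```bash
python3 - <<'E'
from h import *
for i in range(4):
    h=arm.servo_line([.5232,.185,.1225],vel=.04,force_limit=12);s=rep('slid %s'%h)
    if abs(s['contact_force'][1])>8 or not h: break
E
```

```text
slid True 6.16 [0.5225 0.1644 0.1223] F [-1.24 -3.45  3.78] gap 0.153 20.0
slid True 6.4 [0.5225 0.1645 0.1222] F [-1.17 -3.08  5.04] gap 0.156 20.0
slid True 6.63 [0.5225 0.1644 0.1222] F [-2.13 -2.54  4.57] gap 0.155 20.0
slid True 6.87 [0.5225 0.1645 0.1222] F [-0.87 -2.87  3.36] gap 0.155 20.0
```

It hits a hard stop at y=0.1645, where the end was predicted (~0.163). Release, lift, move over the plunger and look from the top.

```bash
python3 - <<'E'
from h import *
Q=quat(1)
arm.gripper_to(.6);rep('rel')
arm.servo_line([.5225,.1645,.20],vel=.15)
arm.gripper_to(0.,grasp_force=10)
arm.move_pose([.45,-.05,.25],Q);rep('away')
d=imaging.get_image('top');cv2.imwrite('pics/slid.png',cv2.convertScaleAbs(cv2.resize(d['img'][150:255,150:295],None,fx=5.5,fy=5.5,interpolation=3),alpha=1.5))
E
```

```text
rel 7.58 [0.5224 0.1643 0.122 ] F [-0.64  0.06 -0.2 ] gap 0.601 0.0
away 10.03 [ 0.4503 -0.0496  0.25  ] F [ 0.17  0.25 -0.51] gap 0.004 0.0
```

View pics/slid.png

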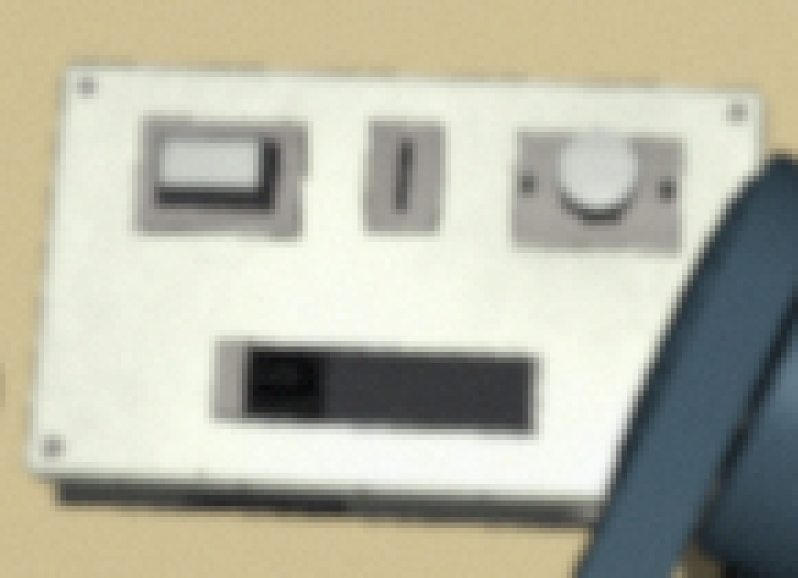

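The knob foot (245–322, 385) now abuts the steel block at 245, so the lock is home. Now find contact with the plunger.

```bash
python3 - <<'E'
from h import *
Q=quat(1);X,Y=.613,.0325
arm.move_pose([X,Y,.20],Q)
arm.servo_line([X,Y,.156],vel=.1);arm.dwell(.2);rep('near')
print(arm.servo_line([X,Y,.145],vel=.012,force_limit=2.5));rep('touch')
arm.dwell(.2);rep('touch2')
d=imaging.get_image('side');cv2.imwrite('pics/touch.png',cv2.convertScaleAbs(cv2.resize(d['img'][130:220,240:330],None,fx=6,fy=6,interpolation=3),alpha=1.5))
E
```

```text
near 11.66 [0.6136 0.0324 0.1569] F [-0.13  0.24  0.02] gap 0.008 0.0
True
touch 12.29 [0.613  0.0325 0.1485] F [0.9  0.44 2.91] gap 0.005 1.6
touch2 12.49 [0.6129 0.0325 0.1485] F [0.44 0.47 3.79] gap 0.009 1.8
```

View pics/touch.png

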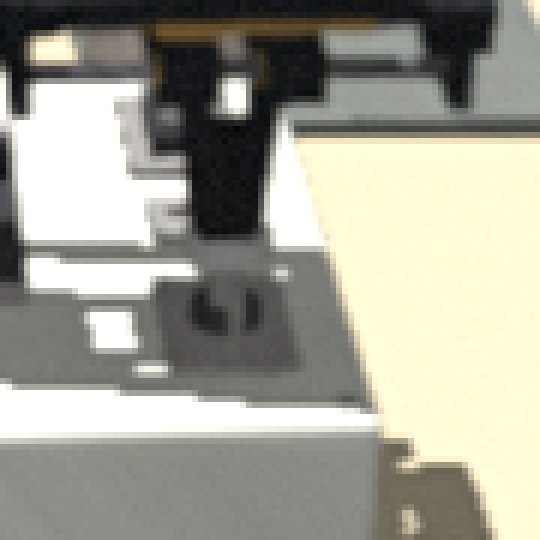

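The closed fingers stand centred on the disc (fingertips at about (232,238)). Contact is at tip z=0.1345, as expected for a 0.135 top. Now press to tip 0.125, i.e. TCP z=0.139.

```bash
python3 - <<'E'
from h import *
X,Y=.613,.0325
cmd=.1395
arm.servo_line([X,Y,cmd],vel=.01)
for i in range(4):
    arm.dwell(.4);S=[arm.observe() for _ in range(1)];s=rep('press cmd %.4f'%cmd)
    e=s['tcp_pos'][2]-.139
    if abs(e)<.0004: break
    cmd-=np.clip(e,-.002,.002);arm.servo_line([X,Y,cmd],vel=.01)
F=[]
for _ in range(8): arm.dwell(.05);o=arm.observe();F.append([o['contact_force'][2],o['tcp_pos'][2]])
print(np.mean(F,0))
for n,c in(('side',(130,220,240,330)),('top',(150,255,150,295))):
    d=imaging.get_image(n);a,b,e,f=c;cv2.imwrite(f'pics/press_{n}.png',cv2.convertScaleAbs(cv2.resize(d['img'][a:b,e:f],None,fx=5.5,fy=5.5,interpolation=3),alpha=2.))
E
```

```text
press cmd 0.1395 13.95 [0.613  0.0325 0.1396] F [0.73 1.35 6.02] gap 0.007 2.9
press cmd 0.1389 14.6 [0.613  0.0325 0.139 ] F [ 0.26 -0.43  6.47] gap 0.005 3.0
[6.25146798 0.13901449]
```

View pics/press_side.png

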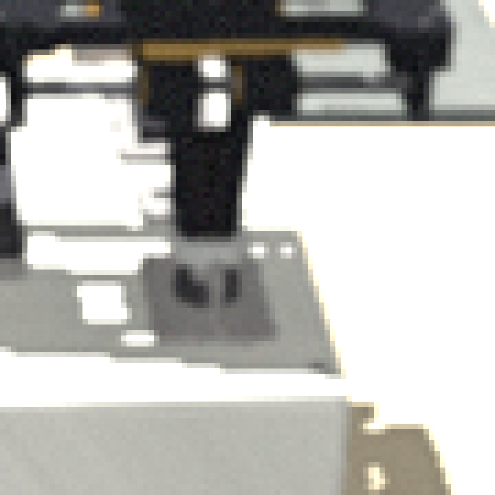

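The disc is pressed under the fingertips. Tip height is 0.125 (post level) and the force is 6.3 N against 6.6 N expected, both steady, so I hand in while holding.

```bash
python3 -c "
from h import *
rep('end');print(job.finish_job())"
```

```text
end 15.1 [0.613  0.0325 0.139 ] F [0.25 0.76 6.22] gap 0.004 3.0
the job is handed in; nothing more can be done
None
```

I slid the lock knob to its end stop, then pressed the coin-return plunger half way and handed the job in at 15.1 s with the fingers still holding it (fingertips at 0.125 m, level with the posts, about 6.2 N).

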